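# Raise a mounted slice off its chuck through the lever guard

## Task

Free the slice for pick-up: first push the black-topped peg of the hold-down clip so that the clip swings fully clear of the slice, then reach down through the window in the yellow guard without touching the guard and press the red lever pad all the way down, so that the three lift pins raise the slice level off its chuck. Keep the lever pressed: the program finishes while still holding it down with the slice raised. Pick nothing up, do not touch the slice, and leave the things lying around the station where they are.

Things in the scene. Friction and masses are not known exactly. Their poses are not given: they have to be found in the camera images.
- station: Fixed bench-top demount station: beige housing, aluminium deck, 180 mm deep (own x, away from the robot) x 400 wide (own y, left), deck 50 above the bench. Origin: centre of its underside. Station coordinates below: this frame, mm. Chuck with slice at (10, 75), clip far left, guarded lever at (0, -128), steel pivot bracket 50 wide, 78 high at (0, -35). Lever, clip and pins belong to it.
- guard: Fixed guard over the lever: yellow plate 150 (station x) x 128 (y) x 4 mm on four posts with clear panels; top 98 mm above the bench, corner screws to 101. Origin on the deck below its centre, station (0, -128, 50). Window 82 (x) x 58 mm (y) clear between black rubber edge trims that stand 1 mm above the plate; below it only the lever, panels over 55 mm from the centre.
- window (a point): Centre of the guard window, in the plane of the plate's top: station (0, -128, 98).
- pad (a point): Centre of the top of the lever pad: red pad with black ribbed rubber top, 46 (station x) x 36 mm (station y), right below the window, at rest level and 84 mm above the bench (14 mm below the plate's top). It moves with the lever.
- lever (a joint): Rocker lever, rad: 0 at rest (up), 0.22 at its stop. Pivot axis along station x at (0, -35, 66), 93 mm from the pad; the pad goes down about 20 mm, to 64 mm above the bench, and tilts 0.22 rad. A spring resists with about 3 N at rest, 6 N at the stop, and returns it when let go. It lifts the pins 54.5 mm per rad, 12 mm at the stop.
- clip (a joint): Hold-down clip, rad: 0 pointing at the chuck's axis, growing clockwise seen from above, stop at 1.45; starts at 0 to 0.3. A flat bar 66 to 72 mm above the bench on an upright post; its nose, 40 mm from the post, lies over the slice's rim below about 0.8 and is clear from 0.9. Friction keeps it where it is left; about 1.5 N at the peg moves it.
- clip_peg (a point): On the axis of the clip's upright peg, 90 mm above the bench: steel, 12 mm thick, black cap 17 mm wide, standing from 72 to 110 mm above the bench on the clip's outer end, 39 mm from the pivot, opposite the nose. To open the clip, push the peg clockwise (seen from above) round the pivot, at first roughly away from the robot.
- clip_pivot (a point): Centre of the top of the clip's pivot post: station (-21, 146.5, 79), post cap 20 mm wide. At clip = 0 the peg lies at station (-37, 182).
- slice: Loose and fragile: a 76 mm blue-violet slice bonded on a clear glass carrier disc 100 mm across and 5 mm thick, 0.06 to 0.13 kg. Origin: centre of the disc's underside, 58 mm above the bench at rest on the chuck, 70 when lifted; z up.
- seat (a point): Centre of the chuck's top, station (10, 75, 58); three dowels 3 mm high stand round the disc at 54 mm radius.
- tweezers: Bystander: steel tweezers lying on the bench in front of the station, 126 mm long (own y), 14 wide, 8 high. Origin at the centre of the underside.
- vial: Bystander: upright vial with a blue cap, 22 mm across, 58 high, left of the station. Origin at the centre of the underside.
- loupe_b: Bystander: black round loupe, 38 mm across, 36 high, left of the station. Origin at the centre of the underside.
- shipper: Bystander: flat round blue slice shipper, 116 mm across, 13 high, right of the station. Origin at the centre of the underside.
There are look-alikes about, which are no part of the job. There is more than one size of the slice; the job needs the larger.

How it is judged:
By the outcome, as a careful person would: the job done as asked, in the order asked, and still so for the second after the job is handed in, while the arm keeps its last pose, push and grip.
It also fails if it takes over 54 s, if anything falls off the work surface, if the arm or the gripper's body presses on something with over 40 N, if the wrist force passes 120 N, or if a joint passes its speed limit or range.

## Robot

A 6-joint arm with a two-finger parallel gripper is mounted at the origin on a cart in front of the work surface, level with it; the furniture and walls round the work are solid. World frame = base frame: x ahead of the robot, y to its left, z up, the work surface at z = 0. Lengths are in mm, angles in rad, forces in N, time in s.
With the tool pointing down it reaches from about 350 to 975 mm from the base axis. Payload 7.1 kg.
Tool frame: the origin (TCP) lies midway between the tips of the shut fingers; the grasp point (between the pads) lies 19 mm behind it (ctrl.grip_point_offset is the distance from the TCP to the grasp point, in mm); z points along the fingers, y is the line along which they close (so a half turn about z gives the same grasp; the last joint's range is limited). The gripper opens to 88 mm and grips with 3 to 60 N. Pads are 20 mm wide; open, the fingers measure 115 mm over their backs; the gripper's body (75 mm by 178 mm) begins 61 mm behind the grasp point.
Start: joints at [1.192, 0.423, 1.63, -0, 1.089, -0.019], TCP at [220.022, 584.974, 222.675] pointing down, gripper open.
Joint ranges: [-3, 3], [-0.9, 2.11], [0.09, 2.58], [-1.31, 4.45], [0.11, 2.69], [-2.54, 2.54]. Speed limits (rad/s): [2.39, 2.39, 3.01, 3.14, 3.14, 3.14].

## Interface

Orientations are given as a rotation vector (axis times angle).
In Python, from workcell import get_obs, optics, close_job, spotter, ctrl gives the robot as it stands. The module is installed in compiled form; this text tells all that it offers.
- The arm moves only by the tool move_arm, never from a script. Its argument "rows" is a list of rows, each a list of 5 numbers: the shift along the tool's x, y, z in cm, then the turn about the tool's z in degrees, then the opening in per cent of the stroke, from 0 (shut) to 100 (fully open). A call has 1 to 10 rows; each row shifts and turns the commanded pose from where the row before left it, along the tool's axes as they then stand; what a row does not reach is not made up. A row lasts 1/8 s, in which the tool goes at most 62.5 mm and 10.7 degrees, less where a joint would pass 70% of its speed; a pose out of reach is approached as far as the arm can. A call with a gripper value outside its range is refused whole. The fingers move at their own pace and stop on an object; the grip force is fixed at half the most. Time passes only in rows, so rows that do not move let the fingers close. It gives the time, the measured TCP pose, the force, the opening and the grip force at its end, in the units of the state.
- get_obs(): the state, without advancing time (a new reading comes with each control period).
- optics.get_image(name): name is "side" or "top" or "wrist"; returns the picture (400x640x3 uint8, blue, green, red); there is no depth.
- optics.calibration(name): a dict with "camera_matrix" (3x3 intrinsics, pixels), "xyz" and "orientation" of the camera in the world. Camera axes: x right, y down, z forward; pixel columns grow to the right and rows downward; lengths in mm; the calibration is good to about 2 mm. A picture is of the moment at which its call begins: read the wrist's pose just before it. calibration takes no time and is no camera call; for the wrist camera it gives the pose at the moment of the call.
- close_job(): hands the job in; it is judged then, once.
Trained networks look in the newest picture that a camera, given by its name, has taken for a name from the list of things; names that differ only in an ending like _2 or _b are one class to them, and where a whole thing is asked for, a point or a joint stands for the part that bears it (a point fixed in the world has none). Each returns a list of dicts, best first, with "conf" (0 to 1); they miss things now and then, are a little off and sometimes report something else, mostly with a low value. They report only what shows in the picture. A call takes as long as a camera call. They do not tell look-alikes from the thing itself.
- spotter.find_in(camera, label): "point" ([column, row] in pixels, amid what is visible of it).
- spotter.regions_of(camera, label): "region" (400x640 bool, what is visible of it) and "point" ([column, row] in pixels, amid what is visible of it).
The state is a dict: "t": time; "qpos": joint angles; "qvel": joint speeds; "joint_torque": joint torques, N m; "ee_pos": TCP position; "orientation": TCP orientation; "ft_force": force on the tool from outside, world axes, zero at the start; "moment": the same for the moment, N m; "width": finger opening in mm; "grasp_force": force on a finger pad.
Only numpy, scipy, OpenCV 4.12 (cv2) and the standard library are available. Lean on these libraries where they do the work, as an engineer would, in place of code of your own. Each camera call takes 0.05 s, during which the arm holds its last target. There are 200 camera calls.

## Working session

There is one attempt and no reset: what is moved stays moved. The work goes in short steps, Python scripts to look and compute and a tool call to move; the robot and the scene stay as the last step left them, time stands still between calls to the robot, and variables do not carry over. Pictures are saved under pics/ and viewed, at most 10 in all, crops included, and the job is handed in when it is done.

Besides the shell and the picture viewer there is one more tool, called after ">>>" as a command line: name --pt "numbers of a row" for each row, then --argument value for the rest. move_arm: Moves the arm, as the interface text tells. Its arguments: {"type":"object","properties":{"rows":{"type":"array","items":{"type":"array","items":{"type":"number"}}}},"required":["rows"]}

```bash
mkdir -p pics; cat > h.py <<'E'
import numpy as np, cv2
from scipy.spatial.transform import Rotation as R
from workcell import get_obs, optics, close_job, spotter, ctrl
def cal(n):
    c=optics.calibration(n); o=np.array(c["orientation"],float)
    M=o if o.shape==(3,3) else R.from_rotvec(o).as_matrix()
    return np.array(c["camera_matrix"]),np.array(c["xyz"],float),M
def ray(n,p,C=None):
    K,t,M=C or cal(n); d=M@np.linalg.inv(K)@[p[0],p[1],1]; return t,d/np.linalg.norm(d)
def atz(n,p,z,C=None):
    t,d=ray(n,p,C); return t+d*(z-t[2])/d[2]
def tri(rs):
    A=sum(np.eye(3)-np.outer(d,d) for t,d in rs); b=sum((np.eye(3)-np.outer(d,d))@t for t,d in rs)
    x=np.linalg.solve(A,b); return x,[round(float(np.linalg.norm((np.eye(3)-np.outer(d,d))@(x-t))),1) for t,d in rs]
def proj(n,P,C=None):
    K,t,M=C or cal(n); q=K@(M.T@(np.array(P,float)-t)); return q[:2]/q[2]
E
python3 - <<'E'
from h import *
np.set_printoptions(precision=1,suppress=True)
o=get_obs(); print(o["ee_pos"],o["orientation"],o["width"])
for n in("top","side","wrist"):
    cv2.imwrite(f"pics/{n}0.png",optics.get_image(n)); C=cal(n); print(n,C[0][0,0],C[1],C[2].tolist())
    for l in("guard","pad","clip_peg","clip_pivot","slice","station","seat","vial","loupe_b","tweezers","shipper"):
        try: print(n,l,[(np.round(d["point"]).tolist(),round(d["conf"],2)) for d in spotter.find_in(n,l)[:3]])
        except Exception as e: print(l,e)
E
```

```text
[219.8 584.5 221.9] [-0.6 -3.1  0. ] 88.03279802925279
top 456.8521023610111 [ 423.    39.8 1410.9] [[-0.002174638338707562, -0.9876547634047422, 0.15663122061715049], [-0.9999042981491871, 0.004287589777478014, 0.013153369024006406], [-0.0136625579917323, -0.15658762689887956, -0.9875695669730309]]
top guard [([367.0, 195.0], 0.84)]
top pad [([357.0, 199.0], 0.68)]
top clip_peg [([264.0, 220.0], 0.48)]
top clip_pivot [([324.0, 206.0], 0.78)]
top slice [([292.0, 204.0], 0.85), ([314.0, 143.0], 0.82), ([322.0, 204.0], 0.66)]
top station [([324.0, 204.0], 0.96)]
top seat [([322.0, 206.0], 0.94), ([233.0, 236.0], 0.19)]
top vial [([233.0, 236.0], 0.51)]
top loupe_b []
top tweezers []
top shipper [([409.0, 197.0], 0.74)]
side 422.8495539580698 [ 411.8 1167.9  543.5] [[-0.9823017585319349, -0.09039121972021127, 0.16405085364776756], [-0.18555297265038065, 0.3500890404581283, -0.9181545393296897], [0.025560702761775564, -0.9323449421478083, -0.3606654396053559]]
side guard [([322.0, 195.0], 0.75)]
side pad [([317.0, 212.0], 0.46)]
side clip_peg [([328.0, 239.0], 0.55)]
side clip_pivot []
side slice [([313.0, 229.0], 0.72), ([253.0, 236.0], 0.64)]
side station [([320.0, 236.0], 0.96)]
side seat [([316.0, 235.0], 0.64)]
side vial [([337.0, 284.0], 0.78), ([319.0, 237.0], 0.61)]
side loupe_b [([311.0, 280.0], 0.8)]
side tweezers [([365.0, 240.0], 0.51), ([318.0, 214.0], 0.36)]
side shipper []
wrist 356.60721930638334 [157.3 608.1 386. ] [[0.3532118940987273, 0.9060047337547449, 0.23323117347641142], [0.9355433453228369, -0.3420817855103257, -0.08796988714454006], [8.300207865534481e-05, 0.24926988272966705, -0.9684340548920166]]
wrist guard []
wrist pad []
wrist clip_peg []
wrist clip_pivot []
wrist slice []
wrist station []
wrist seat []
wrist vial []
wrist loupe_b []
wrist tweezers []
wrist shipper []
```

```bash
python3 - <<'E'
import cv2,numpy as np
a=cv2.imread("pics/top0.png")[110:270,200:460]; b=cv2.imread("pics/side0.png")[150:310,220:420]
cv2.imwrite("pics/topc.png",cv2.resize(a,None,fx=3,fy=3,interpolation=3)); cv2.imwrite("pics/sidec.png",cv2.resize(b,None,fx=3.5,fy=3.5,interpolation=3))
E
```

```text
(no output)
```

View pics/topc.png

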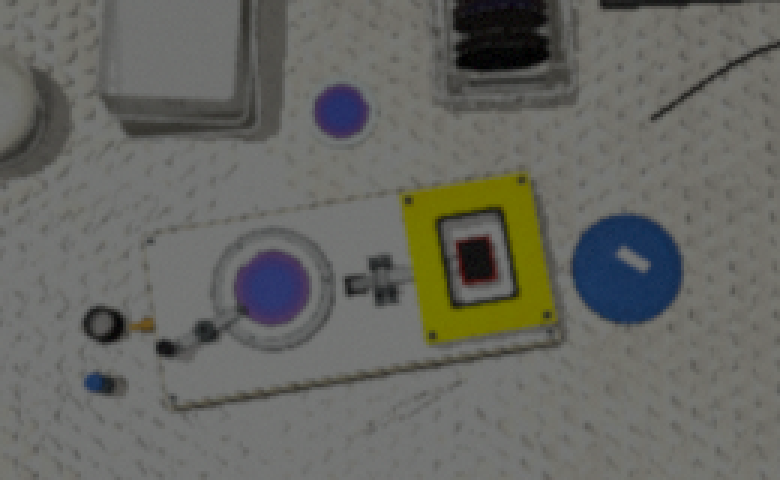

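View pics/sidec.png

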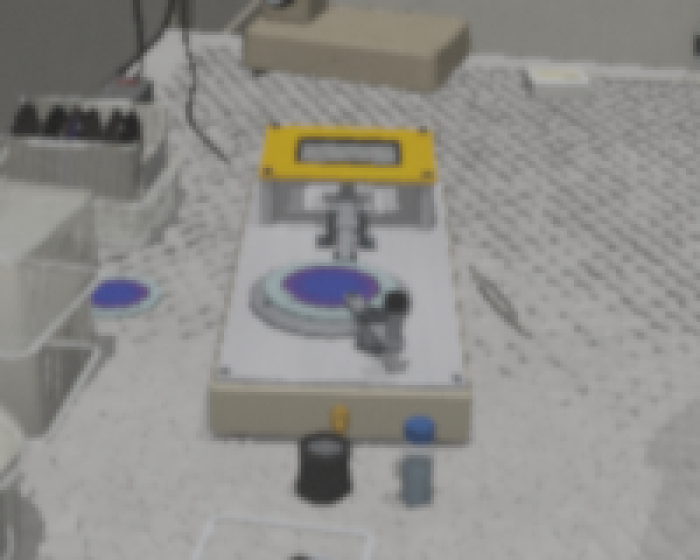

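Top view: guard window with the red/black pad at about px (359,196), and the larger slice on the station chuck at (290,206). The smaller look-alike slice lies behind the station at (314,147). Pivot cap is at (268,220), the black-capped peg at (255,226). The blue vial cap (233,237) and loupe (234,218) are bystanders, and the side view agrees. I'll fit the station pose next.

```bash
cat > fit.py <<'E'
from h import *
from scipy.optimize import least_squares
np.set_printoptions(precision=1,suppress=True)
T=lambda l:[(200+x/3,110+y/3) for x,y in l]; S=lambda l:[(220+x/3.5,150+y/3.5) for x,y in l]
# guard plate corners, slice centre, pivot, deck corners
G=[(75,-64,98),(75,-192,98),(-75,-192,98),(-75,-64,98)]
st=[(75,-64,98),(75,-192,98),(-75,-192,98),(-75,-64,98),(10,75,63),(-21,146.5,79),(-90,200,50)]
tp=T([(402,194),(526,174),(555,325),(425,343),(271,287),(205,330),(168,409)])
ss=[(75,-64,98),(75,-192,98),(-75,-192,98),(-75,-64,98),(10,75,63),(90,200,50),(-90,200,50)]
sp=S([(261,178),(268,126),(429,129),(437,182),(331,287),(212,382),(470,385)])
Ct,Cs=cal("top"),cal("side")
def W(p,P): c,s=np.cos(p[2]),np.sin(p[2]); return [p[0]+c*P[0]-s*P[1],p[1]+s*P[0]+c*P[1],P[2]]
def res(p): return np.concatenate([proj(0,W(p,a),Ct)-b for a,b in zip(st,tp)]+[proj(0,W(p,a),Cs)-b for a,b in zip(ss,sp)])
if __name__=="__main__":
    r=least_squares(res,[480,30,0.1],loss="soft_l1"); p=r.x; print(p[:2],round(p[2],4)); print(res(p).reshape(-1,2))
    for n,P in dict(window=(0,-128,98),peg0=(-37,182,90),pivot=(-21,146.5,79),slice=(10,75,63)).items(): print(n,np.array(W(p,P)))
    pt,ps=T([(165,347)])[0],S([(397,298)])[0]
    print("peg cap tri",tri([ray(0,pt,Ct),ray(0,ps,Cs)]))
    print("vial",atz(0,T([(96,383)])[0],58,Ct),"loupe",atz(0,T([(103,322)])[0],36,Ct))
    o=get_obs(); print("tool R",R.from_rotvec(o["orientation"]).as_matrix())
E
python3 fit.py
```

```text
[598.3  92.1] 0.1685
[[-1.5 -0.2]
 [ 0.2 -0.9]
 [ 0.2 -1. ]
 [-0.2  0.6]
 [-0.1  0.1]
 [-1.  -0.4]
 [-1.6  0.2]
 [-0.4 -1.8]
 [ 0.3 -1.2]
 [ 1.  -0.7]
 [ 0.4 -1.4]
 [ 0.3 -1.2]
 [-0.6 -2. ]
 [ 1.1 -0.5]]
window [619.8 -34.1  98. ]
peg0 [531.3 265.3  90. ]
pivot [553.1 233.   79. ]
slice [595.6 167.7  63. ]
peg cap tri (array([533. , 264.6, 103.3]), [0.4, 0.4])
vial [501.9 339.9  58. ] loupe [564.6 339.5  36. ]
tool R [[-0.9  0.4 -0. ]
 [ 0.4  0.9 -0. ]
 [ 0.  -0.  -1. ]]
```

>>> move_arm --pt "-3.7 -1.9 0 0 0" --pt "-3.7 -1.9 0 0 0" --pt "-3.7 -1.9 0 0 0" --pt "-3.7 -1.9 0 0 0" --pt "-3.7 -1.9 0 0 0" --pt "-3.7 -1.9 0 0 0" --pt "-3.7 -1.9 0 0 0" --pt "-3.7 -1.9 0 0 0" --pt "-3.7 -1.9 0 -7 0" --pt "-3.7 -1.9 0 -7 0"

```text
t: 3.05
ee_pos: [503.7, 279.3, 222.8]
orientation: [0.175, 3.137, 0.0]
ft_force: [0.1, -0.5, 0.3]
width: 0.5
grasp_force: 0.0
```

```bash
cat >> h.py <<'E'
def togo(P,yaw=None):
    "shift in cm along tool axes, and turn in deg to bring tool x to world yaw"
    o=get_obs(); M=R.from_rotvec(o["orientation"]).as_matrix(); e=np.array(o["ee_pos"]); y=np.degrees(np.arctan2(M[1,0],M[0,0]))
    print("t",round(o["t"],2),"pos",e.round(1),"yaw",round(y,1),"tilt",M[:,2].round(3),"F",np.round(o["ft_force"],1),"w",round(o["width"],1))
    print("shift cm",(M.T@(np.array(P)-e)/10).round(2), "turn", None if yaw is None else round(-((yaw-y+180)%360-180),1))
E
python3 - <<'E'
from h import *
togo([492,270,84],172.6)
cv2.imwrite("pics/w1.png",optics.get_image("wrist"))
print(proj("wrist",[532,265,110]),proj("wrist",[553,233,79]),proj("wrist",[620,-34,98]))
E
```

```text
t 3.05 pos [503.7 279.3 222.8] yaw 173.6 tilt [ 0.  0. -1.] F [ 0.1 -0.5  0.3] w 0.5
shift cm [ 1.06 -1.06 13.88] turn 1.0
[308.81445314 224.44945542] [277.76231147 238.8119868 ] [  1.82708855 342.30542337]
```

View pics/w1.png

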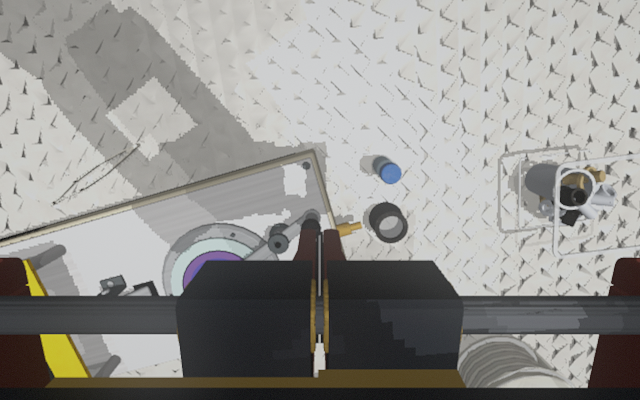

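>>> move_arm --pt "1.1 -1.1 0 0 0" --pt "0 0 3.5 0 0" --pt "0 0 3.5 0 0" --pt "0 0 3.5 0 0" --pt "0 0 3.3 0 0" --pt "-1 0 0 0 0" --pt "0 0 0 0 0"

```text
t: 3.98
ee_pos: [501.7, 270.3, 85.9]
orientation: [0.182, 3.135, 0.001]
ft_force: [0.0, 0.8, -0.2]
width: 0.5
grasp_force: 0.0
```

```bash
python3 - <<'E'
from h import *
togo([492,270,84],172.6)
im=optics.get_image("wrist");optics.get_image("side")
print([(np.round(d["point"]),d["conf"]) for d in spotter.find_in("wrist","clip_peg")+spotter.find_in("side","clip_peg")])
print(proj("wrist",[532,265,110]),proj("wrist",[553,233,79]))
cv2.imwrite("pics/w2.png",cv2.resize(im[130:330,170:470],None,fx=2.5,fy=2.5))
E
```

```text
t 3.98 pos [501.7 270.3  85.9] yaw 173.4 tilt [ 0.002  0.001 -1.   ] F [ 0.   0.8 -0.2] w 0.5
shift cm [ 0.96 -0.14  0.19] turn 0.8
[(array([442., 207.]), 0.64), (array([321., 347.]), 0.52), (array([327., 241.]), 0.5)]
[317.47381652 333.80480672] [264.23245506 338.11591013]
```

View pics/w2.png

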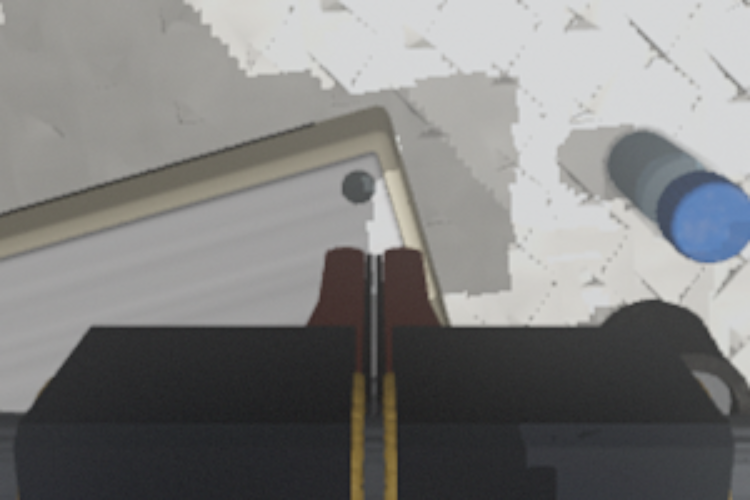

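Peg is now hidden behind the gripper. The vial's blue cap at wrist px (450,217) is clear of the path. I'll push along the arc.

>>> move_arm --pt "-0.8 0.1 0 0 0" --pt "-0.6 0.1 0 0 0" --pt "-0.6 0.1 0 0 0" --pt "-0.6 0.2 0 0 0" --pt "-0.6 0.1 0 0 0" --pt "-0.6 0.1 0 0 0"

```text
t: 4.92
ee_pos: [539.7, 272.3, 84.6]
orientation: [-0.181, -3.136, 0.0]
ft_force: [-2.1, 1.9, 0.4]
width: 0.6
grasp_force: 1.1
```

>>> move_arm --pt "-0.5 -0.1 0 0 0" --pt "-0.5 -0.2 0 0 0" --pt "-0.5 -0.2 0 0 0" --pt "-0.5 -0.2 0 0 0" --pt "-0.4 -0.2 0 0 0" --pt "0 0 0 0 0"

```text
t: 5.68
ee_pos: [562.5, 260.1, 84.7]
orientation: [0.182, 3.136, -0.0]
ft_force: [-0.3, 0.2, 0.6]
width: 0.3
grasp_force: 0.0
```

```bash
python3 - <<'E'
from h import *
togo([564.6,260,85],172.6)
im=optics.get_image("top");im2=optics.get_image("side")
C=np.hstack([cv2.resize(im[190:250,220:310],None,fx=4.4,fy=4.4,interpolation=3),cv2.resize(im2[190:250,270:360],None,fx=4.4,fy=4.4,interpolation=3)])
cv2.imwrite("pics/w3.png",C)
E
```

```text
t 5.67 pos [562.5 260.1  84.7] yaw 173.4 tilt [ 0. -0. -1.] F [-0.3  0.2  0.6] w 0.3
shift cm [-0.21  0.01 -0.03] turn 0.8
```

View pics/w3.png

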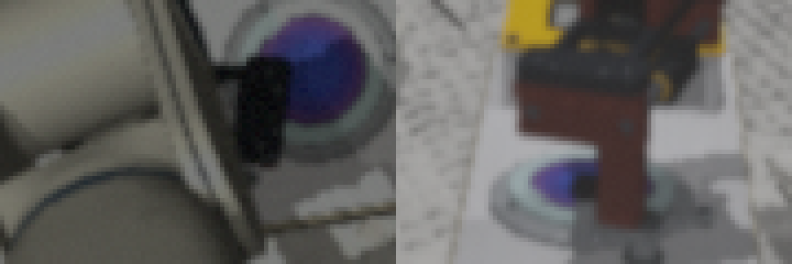

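The side view shows the black peg cap just beyond the fingers, at about px (312,232). I'll keep pushing until the stop shows up in the force.

>>> move_arm --pt "-0.3 -0.2 0 0 0" --pt "-0.2 -0.1 0 0 0"

```text
t: 6.02
ee_pos: [563.8, 258.3, 84.4]
orientation: [-0.182, -3.131, -0.002]
ft_force: [-14.4, 12.4, 5.7]
width: 0.3
grasp_force: 8.5
```

>>> move_arm --pt "-0.2 -0.1 0 0 0" --pt "0 0 0 0 0"

```text
t: 6.28
ee_pos: [563.9, 257.8, 84.3]
orientation: [-0.181, -3.128, -0.001]
ft_force: [-16.7, 12.2, 8.3]
width: 0.3
grasp_force: 9.6
```

The force rose to about 20 N, so the clip is at its stop. I'll back off, rise and look.

>>> move_arm --pt "1.0 0.3 0 0 0" --pt "2.0 0 0 0 0" --pt "0 0 -4 0 0" --pt "0 0 -4 0 0" --pt "0 0 -4 0 0" --pt "0 0 0 0 0"

```text
t: 7.02
ee_pos: [541.4, 263.0, 208.3]
orientation: [0.181, 3.13, 0.005]
ft_force: [-0.2, -0.5, -1.3]
width: 0.2
grasp_force: 0.0
```

```bash
python3 - <<'E'
from h import *
togo([619.8,-34.1,205],-80.35)
optics.get_image("wrist")
print(cal("wrist")[1])
E
```

```text
t 7.03 pos [541.4 263.  208.3] yaw 173.4 tilt [ 0.007  0.003 -1.   ] F [-0.2 -0.5 -1.3] w 0.2
shift cm [-11.21 -28.61   0.3 ] turn -106.3
[472.94545693 269.36140146 369.17501197]
```

>>> move_arm --pt "-1.5 -4.1 0 0 0" --pt "-1.5 -4.1 0 0 0" --pt "-1.5 -4.1 0 0 0" --pt "-1.5 -4.1 0 0 0" --pt "-1.5 -4.1 0 0 0" --pt "-1.5 -4.1 0 0 0" --pt "-1.5 -4.1 0 0 0" --pt "-1.5 -4.1 0 0 0" --pt "-1.5 -4.1 0 0 0"

```text
t: 8.2
ee_pos: [629.9, -121.3, 202.6]
orientation: [-0.181, -3.134, -0.0]
ft_force: [-0.3, -0.3, 0.1]
width: 0.5
grasp_force: 0.0
```

>>> move_arm --pt "0 0 0 9.2 0" --pt "0 0 0 9.2 0" --pt "0 0 0 9.2 0" --pt "0 0 0 9.2 0" --pt "0 0 0 9.2 0" --pt "0 0 0 9.2 0" --pt "0 0 0 9.2 0" --pt "0 0 0 9.2 0" --pt "0 0 0 0 0"

```text
t: 9.32
ee_pos: [629.8, -119.8, 202.9]
orientation: [-2.021, -2.403, 0.002]
ft_force: [0.3, -0.1, 0.0]
width: 0.3
grasp_force: 0.0
```

```bash
python3 - <<'E'
from h import *
togo([619.8,-34.1,205],99.65)
C=cal("wrist"); im=optics.get_image("wrist"); tp=optics.get_image("top")
from fit import W
p=[598.3,92.1,.1685]
for P in [(0,-128,98),(75,-64,98),(75,-192,98),(-75,-192,98),(-75,-64,98),(0,-128,84)]: print(P,proj(0,W(p,P),C))
cv2.imwrite("pics/w4.png",im); cv2.imwrite("pics/t4.png",cv2.resize(tp[185:245,235:325],None,fx=5,fy=5,interpolation=3))
E
```

```text
t 9.32 pos [ 629.8 -119.8  202.9] yaw 99.9 tilt [-0.003  0.    -1.   ] F [ 0.3 -0.1  0. ] w 0.3
shift cm [ 8.62  0.48 -0.21] turn 0.2
(0, -128, 98) [325.3  79.5]
(75, -64, 98) [437.9 -20.7]
(75, -192, 98) [423.5 168.4]
(-75, -192, 98) [226.  167.9]
(-75, -64, 98) [214.1 -21.2]
(0, -128, 84) [325.   80.9]
```

View pics/w4.png

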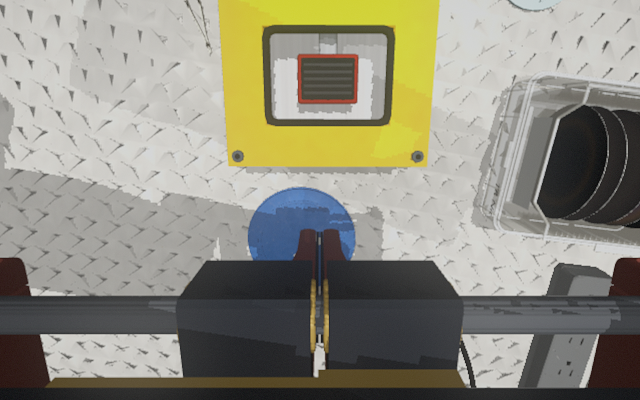

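View pics/t4.png

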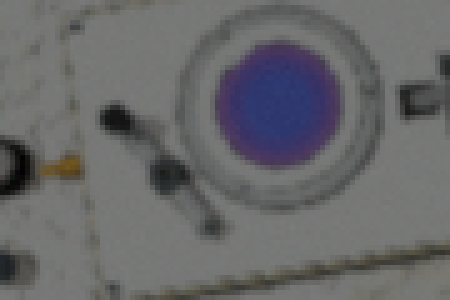

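The top view shows the clip swung well clear: nose at px (277,230), peg at (258,208). The slice looks undisturbed. Wrist view: window outline spans (263–394, 26–125), pad centre at (328,79).

```bash
python3 - <<'E'
from h import *
C=cal("wrist")
for q,z in [((328.5,75.5),99),((328,79),84)]:
    P=atz(0,q,z,C); print(P.round(1)); togo([P[0],P[1],110])
E
```

```text
[621.8 -31.1  99. ]
t 9.43 pos [ 630.1 -119.9  203.5] yaw 100.0 tilt [-0.002  0.    -1.   ] F [0.  0.  0.1] w 0.4
shift cm [8.88 0.73 9.35] turn None
[622.  -32.4  84. ]
t 9.43 pos [ 630.1 -119.9  203.5] yaw 100.0 tilt [-0.002  0.    -1.   ] F [0.  0.  0.1] w 0.4
shift cm [8.76 0.73 9.35] turn None
```

>>> move_arm --pt "3.0 0.3 0 0 0" --pt "3.0 0.2 0 0 0" --pt "2.7 0.2 0 0 0" --pt "0 0 3 0 0" --pt "0 0 3 0 0" --pt "0 0 3 0 0" --pt "0 0 0 0 0"

```text
t: 10.3
ee_pos: [620.8, -32.8, 112.2]
orientation: [-2.019, -2.402, 0.005]
ft_force: [-0.3, -0.2, 0.5]
width: 0.2
grasp_force: 0.0
```

```bash
python3 - <<'E'
from h import *
togo([621.5,-33,90],99.65)
s=optics.get_image("side"); cv2.imwrite("pics/s5.png",cv2.resize(s[150:270,260:400],None,fx=5,fy=5,interpolation=3))
E
```

```text
t 10.3 pos [620.8 -32.8 112.2] yaw 99.9 tilt [-0.005  0.    -1.   ] F [-0.3 -0.2  0.5] w 0.2
shift cm [-0.03  0.08  2.22] turn 0.3
```

View pics/s5.png

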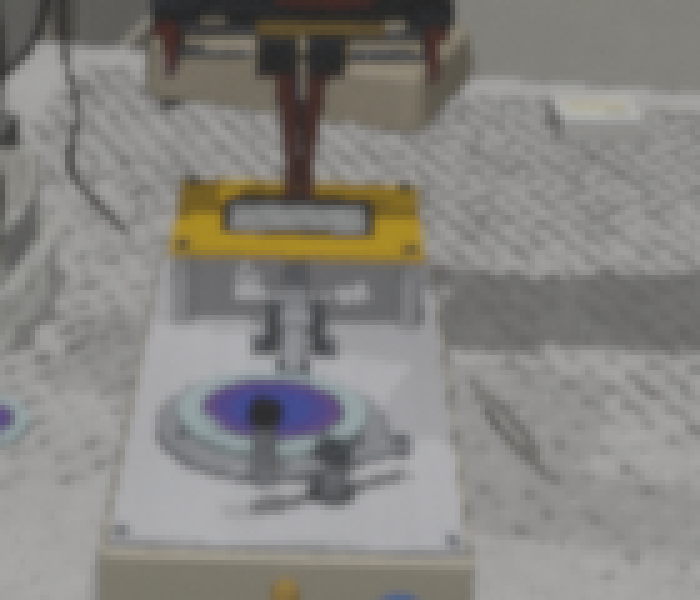

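Side view: fingertips at px (320,190), 14 mm above the window centre at (320,193), which matches the fit. Descending now.

>>> move_arm --pt "0 0 1.0 0 0" --pt "0 0 1.0 0 0" --pt "0 0 0.8 0 0" --pt "0 0 0.5 0 0" --pt "0 0 0 0 0"

```text
t: 10.98
ee_pos: [622.8, -33.4, 81.7]
orientation: [2.024, 2.403, -0.001]
ft_force: [-1.6, -3.6, 3.7]
width: 0.3
grasp_force: 2.2
```

>>> move_arm --pt "0 0 0.4 0 0" --pt "0 0 0.3 0 0" --pt "0 0 0.3 0 0" --pt "0 0 0.2 0 0" --pt "0 0 0 0 0"

```text
t: 11.6
ee_pos: [623.3, -34.1, 70.5]
orientation: [2.022, 2.402, -0.001]
ft_force: [-2.3, -6.5, 6.1]
width: 0.2
grasp_force: 3.4
```

>>> move_arm --pt "-0.1 0 0.2 0 0" --pt "-0.1 0 0.2 0 0" --pt "0 0 0.1 0 0" --pt "0 0 0 0 0"

```text
t: 12.1
ee_pos: [623.3, -34.5, 65.4]
orientation: [-2.024, -2.403, -0.001]
ft_force: [-2.6, 0.4, 7.1]
width: 0.3
grasp_force: 3.1
```

>>> move_arm --pt "0 0 0.1 0 0" --pt "0 0 0.1 0 0" --pt "0 0 0 0 0"

```text
t: 12.48
ee_pos: [623.5, -34.5, 64.6]
orientation: [2.024, 2.403, 0.001]
ft_force: [-5.4, 0.6, 15.3]
width: 0.8
grasp_force: 7.4
```

The force jumped to 15 N, so the lever is at its stop. Checking the lift.

```bash
python3 - <<'E'
from h import *
from fit import W
togo([621.5,-33,64],99.65)
s=optics.get_image("side"); cv2.imwrite("pics/s6.png",cv2.resize(s[150:270,260:400],None,fx=5,fy=5,interpolation=3))
C=cal("side")
for z in (63,75): print(z,(proj(0,W([598.3,92.1,.1685],(10,75,z)),C)-[260,150])*5)
E
```

```text
t 12.47 pos [623.5 -34.5  64.6] yaw 99.8 tilt [ 0.  0. -1.] F [-5.4  0.6 15.3] w 0.8
shift cm [ 0.2 -0.2  0.1] turn 0.1
63 [274.4 404.2]
75 [274.9 383.6]
```

View pics/s6.png

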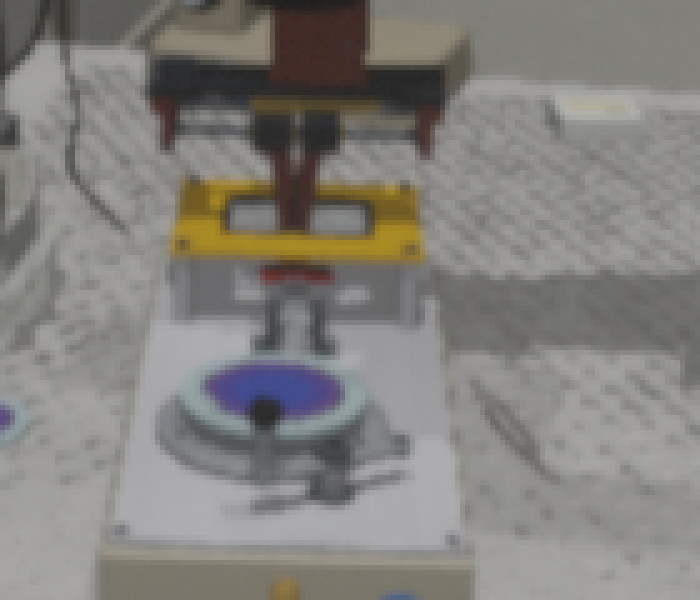

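The slice has risen level by about 20 crop px, which is 12 mm: its centre went from about row 408 to 388. The fingers pass through the window clear of its edges, and the lever is down on its stop.

```bash
python3 -c "
from h import *
print(close_job())"
```

```text
the job is handed in; nothing more can be done
None
```

The job is handed in after about 12.5 s of robot time: the clip is swung to its stop clear of the slice, and the lever is held at its stop through the guard window with the slice raised level about 12 mm.

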